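# Pin the drilling stop with its quarter-turn thumbscrew

### The job

Slide the yellow fence of the drilling stop along its base until the slot in its foot lies over the slot in the base. Then take the red winged thumbscrew from the wooden rest block, pass it down through both slots until its collar sits on the yellow foot, give it a quarter turn so that its cross-bar locks under the base, and let go. Leave the oil bottle, the screwdriver and the aluminium angle clip where they are.

Things in the scene. Friction and masses are not known exactly. Their poses are not given: they have to be found in the camera images.
- stop_base: Fixed base of the drilling stop: level aluminium plate 110 x 250 mm on side legs, bolted to the bench; dark guide strips along both sides, tops 46 mm above the bench. Origin on the bench below the centre of its slot; the fence slides along its local y; the base reaches from y = -70 to +180 mm. Place and yaw vary. White marks on the strips show where the slot is.
- base_slot (a point): Centre of the base's slot, given at the height of the top of the yellow foot, 41 mm above the bench. The slot is 36 mm long along the base's x and 18 mm wide along its y, through a 6 mm plate (28 to 34 mm above the bench); below is free space down to the bench. Axes as the base's.
- fence (a joint): Position of the yellow fence along the base's y, in m. 0: the slot in its foot lies exactly over the base's slot; positive: fence shifted to the base's +y. Travel -0.03 to +0.11 (no stop or click at 0); it starts at +0.045 to +0.095. It takes about 3 N to slide and stays where it is left.
- fence_grip (a point): Middle of the yellow upright plate of the fence, 67 mm above the bench: 12 mm thick along y, 84 mm wide along x, top at 83 mm, with small ribs near its side edges. It stands on the yellow foot (6 mm plate, top at 41 mm), which runs from here to 94 mm towards -y; the foot's slot, 36 mm along x by 18 mm along y, is centred 72 mm from here towards -y. Axes as the base's.
- rest: Fixed wooden rest block 70 x 60 x 40 mm (x, y, z), origin at the centre of its underside, with an upright slot 36 x 18 mm (long way along x) right through it in which the thumbscrew stands. Its place and yaw vary.
- screw_grip (a point): Middle of the red wing of the thumbscrew, the place to grip: wing 42 mm long along x, 10 mm thick along y, from 25 mm below to 11 mm above this point; z up along the screw. It starts upright in the rest block, collar on the block, this point 70 mm above the bench, wing along the block's slot within 0.1 rad. Seated in the stop, this point is 30 mm above base_slot.
- thumbscrew: The same screw; origin on its axis under the steel collar (38 mm wide, 5 mm thick), 30 mm below screw_grip. Below: 10 mm shank, then a round cross-bar 28 mm long along x (as the wing), 10 mm thick, its top 20 and foot 30 mm below the collar. Seated, the bar is 7 mm clear under the base and turns freely either way (no thread); at 90 degrees it spans the slot's 18 mm width. About 80 g.
- oil_bottle: White squeeze bottle with a red nozzle, 52 mm diameter, 140 mm high, standing at the back; origin at the centre of its underside. Leave alone.
- screwdriver: Screwdriver with an orange handle, 186 mm long, lying at the near right; origin at the centre of its underside. Leave alone.
- angle_0: Drilled aluminium angle clip 75 x 25 x 20 mm lying at the right; origin at the centre of its underside. Leave alone.
Mind the look-alikes: they are no part of the job. Of the things like the thumbscrew, leave any that is orange or purple; of the rest the smaller one is meant.

How it is judged:
On the way, in this order (a step that is already met when the one before it is completed fails the run):
1. the fence is slid until the two slots line up (within 6 mm) (value of joint fence between -0.006 and 0.006 m), for 0.2 s.
2. the thumbscrew is passed down through both slots (collar within 7 mm of the foot) (all of step 1 and horizontal distance between screw_grip and base_slot below 0.01 m and z of screw_grip in the frame of base_slot below 0.037 m), for 0.2 s.
At the end, for the whole second after the job is handed in: The fence stands with its slot over the base's slot (within 6 mm); the thumbscrew is through both, upright within 0.2 rad, its axis within 10 mm of the base's slot centre, its collar on the foot (within 4 mm), its wing turned across the slot (within 0.45 rad of square to it); all at rest (all of step 1 and horizontal distance between screw_grip and base_slot below 0.01 m and z of screw_grip in the frame of base_slot between 0.024 and 0.034 m and angle between screw_grip's own z axis and vertical below 0.2 rad and angle between the x axis of screw_grip and the y axis of base_slot, either way round below 0.45 rad and velocity of joint fence between -0.01 and 0.01 m/s and linear speed of thumbscrew below 0.02 m/s); the robot touches nothing.
It fails at once if the oil bottle is moved more than 30 mm (distance of oil_bottle from where it was at the start of the episode above 0.03 m).
It fails at once if the screwdriver is moved more than 30 mm (distance of screwdriver from where it was at the start of the episode above 0.03 m).
It fails at once if the aluminium angle clip is moved more than 30 mm (distance of angle_0 from where it was at the start of the episode above 0.03 m).
It also fails if it takes over 54 s, if anything falls off the work surface, if the arm or the gripper's body presses on something with over 40 N, if the wrist force passes 120 N, or if a joint passes its speed limit or range.

### The arm

A 7-joint arm with a two-finger parallel gripper is mounted at the origin on the work surface; the furniture and walls round the work are solid. World frame = base frame: x ahead of the robot, y to its left, z up, the work surface at z = 0. Lengths are in m, angles in rad, forces in N, time in s.
With the tool pointing down it reaches from about 0.425 to 0.825 m from the base axis. Payload 3.6 kg.
Tool frame: the origin (TCP) lies where the fingers leave the gripper's body, on its centre line; the fingertips stand 73 mm ahead of it and the grasp point (between the pads) lies 54 mm ahead of it; x points along the fingers, y is the direction in which the jaws open and shut, and the axes are right-handed (so a half turn about x gives the same grasp; the last joint's range is limited). The gripper opens to 85 mm and grips with 20 to 120 N. Pads are 22 mm wide; open, the fingers measure 114 mm over their backs; the gripper's body (76 mm by 85 mm) begins 54 mm behind the grasp point. The pads swing forward as they close: fully open they stand 13 mm farther back than shut.
Start: joints at [1.286, 0.615, -0.013, 1.423, 0.008, 1.103, -0.04], TCP at [0.166, -0.628, 0.304] pointing down, gripper open.
Joint ranges: [-3.12, 3.12], [-0.3, 2.06], [-1.34, 1.32], [0.26, 2.42], [-1.36, 4.5], [0.01, 1.98], [-2.84, 2.84]. Speed limits (rad/s): [2.79, 2.79, 3.14, 3.14, 3.14, 3.14, 3.14].

### API

Orientations are given as a unit quaternion [x, y, z, w].
In Python, from station import arm, snapshot, camera_info, ticket gives the robot as it stands. Calls block until the motion is done:
- arm.movep(position, orientation): joint-space move of the TCP to a pose.
- arm.line_to(position, velocity=0.15, ori=None): straight line of the TCP; ori=None keeps the orientation; velocity is the mean speed in m/s.
- arm.move_j(angles): joint-space move.
- arm.move_gripper(opening, effort=None): opening from 0.0 (shut) to 1.0 (fully open); effort is the grip in N (None keeps the last); returns when the fingers have stopped.
- arm.pause(seconds).
- arm.ik(position, orientation): joint angles nearest the present ones, or None.
- snapshot(name): name is "scene" or "top" or "wrist"; returns the picture (400x640x3 uint8, blue, green, red); there is no depth.
- camera_info(name): a dict with "fx", "fy", "cx", "cy" (pixels), "R" (3x3) and "t" (3): a world point X has camera coordinates R X + t; the wrist camera has in their place "T_tool_cam" (4x4, takes a point from camera to tool coordinates, whose origin is the TCP and whose axes are the tool frame's). Camera axes: x right, y down, z forward; pixel columns grow to the right and rows downward; lengths in m; the calibration is good to about 2 mm. The wrist camera is an equidistant fisheye: a pixel r from the principal point sees the ray r / f radians off the axis. A picture is of the moment at which its call begins: read the wrist's pose just before it. camera_info takes no time and is no camera call.
A pose or a line that the arm cannot do raises arm.MotionError and nothing moves.
- ticket.finish_job(): hands the job in, once; it reports no verdict.
Readings, each from a call of its own:
- arm.read_time(): time.
- arm.read_joint_positions(): joint angles.
- arm.read_dq(): joint speeds.
- arm.read_effort(): joint torques, N m.
- arm.read_tool_pos(): TCP position.
- arm.read_eef_rot(): TCP orientation.
- arm.read_ft_force(): force on the tool from outside, world axes, zero at the start.
- arm.read_wrist_torque(): the same for the moment, N m.
- arm.read_opening(): opening from 0.0 (shut) to 1.0 (fully open).
Only numpy, scipy, OpenCV 4.12 (cv2) and the standard library are available. Lean on these libraries where they do the work, as an engineer would, in place of code of your own. Each camera call takes 0.05 s, during which the arm holds its last target.

## Working session

There is one attempt and no reset: what is moved stays moved. The work goes in short steps, each a Python script; the robot and the scene stay as the last script left them, time stands still between calls to the robot, and variables do not carry over. Pictures are saved under pics/ and viewed, and the job is handed in when it is done.

```bash
mkdir -p pics; ls; python3 - <<'E'
from station import arm, snapshot, camera_info
import cv2
for n in("scene","top","wrist"):
    cv2.imwrite(f"pics/a_{n}.png",snapshot(n)); c=camera_info(n); print(n,c)
print(arm.read_time(),arm.read_tool_pos(),arm.read_eef_rot())
E
```

```text
pics
scene {'fx': 388.7425912327797, 'fy': 388.7425912327797, 'cx': 318.3083341721424, 'cy': 199.20684727756412, 'R': array([[-0.74136952, -0.67103746,  0.00894242],
       [-0.44128142,  0.47740674, -0.75983782],
       [ 0.50561047, -0.56726672, -0.65005116]]), 't': array([0.34996542, 0.32103508, 0.63970474])}
top {'fx': 436.93119918756594, 'fy': 436.93119918756594, 'cx': 320.21030295237813, 'cy': 203.70523231504006, 'R': array([[-2.50802554e-02, -9.99685356e-01, -4.11882352e-04],
       [-9.95568944e-01,  2.50143296e-02, -9.06463478e-02],
       [ 9.06281294e-02, -1.86337627e-03, -9.95883060e-01]]), 't': array([-0.03932396,  0.52225127,  1.19045934])}
wrist {'fx': 309.70691628693146, 'fy': 309.70691628693146, 'cx': 317.9674658333476, 'cy': 195.4459848344709, 'T_tool_cam': array([[ 7.91180783e-04, -2.78689718e-01,  9.60380870e-01,
        -6.94452947e-02],
       [ 9.99999659e-01, -7.85854238e-06, -8.26099971e-04,
         1.52923154e-04],
       [ 2.37772762e-04,  9.60381196e-01,  2.78689617e-01,
        -7.00087900e-02],
       [ 0.00000000e+00,  0.00000000e+00,  0.00000000e+00,
         1.00000000e+00]])}
0.15 [ 0.16626405 -0.62792263  0.30301947] [-0.70109726 -0.0919616   0.7012847  -0.09058402]
```

View pics/a_scene.png

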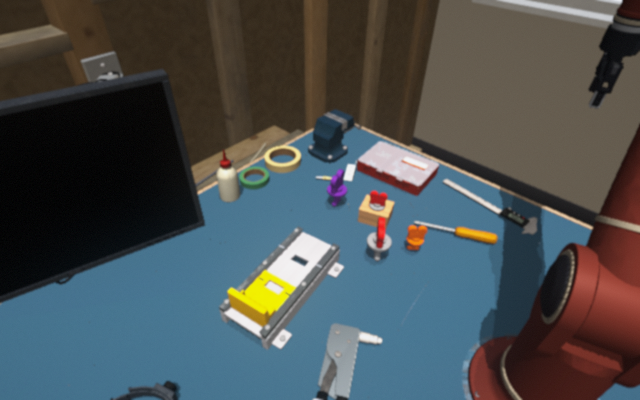

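View pics/a_top.png

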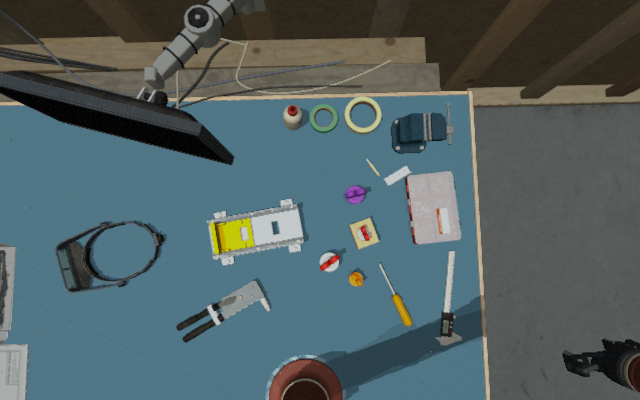

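View pics/a_wrist.png

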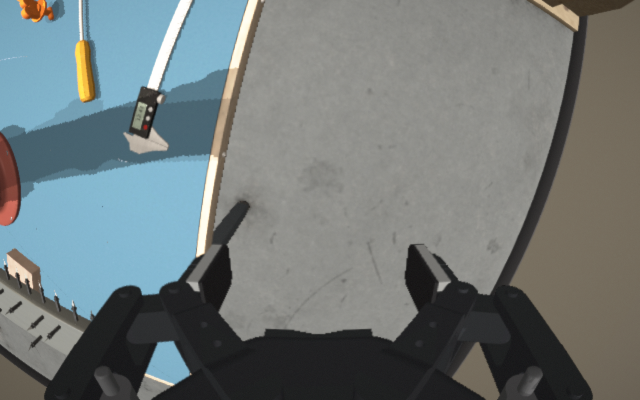

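```bash
python3 - <<'E'
import cv2
i=cv2.imread("pics/a_top.png"); cv2.imwrite("pics/b1.png",cv2.resize(i[190:280,195:395],None,fx=4,fy=4,interpolation=cv2.INTER_CUBIC))
i=cv2.imread("pics/a_scene.png"); cv2.imwrite("pics/b2.png",cv2.resize(i[160:350,210:440],None,fx=3,fy=3,interpolation=cv2.INTER_CUBIC))
E
```

```text
(no output)
```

View pics/b1.png

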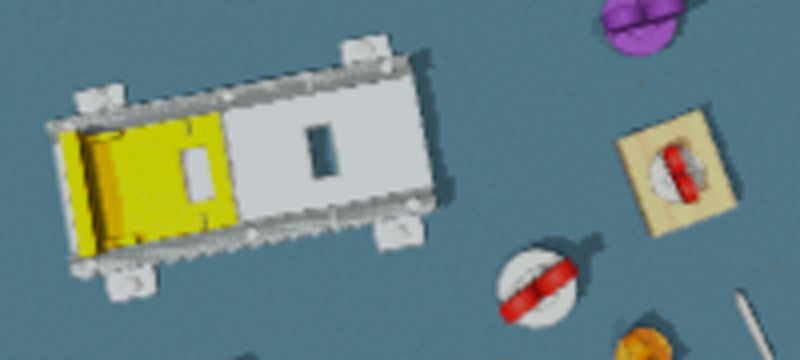

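View pics/b2.png

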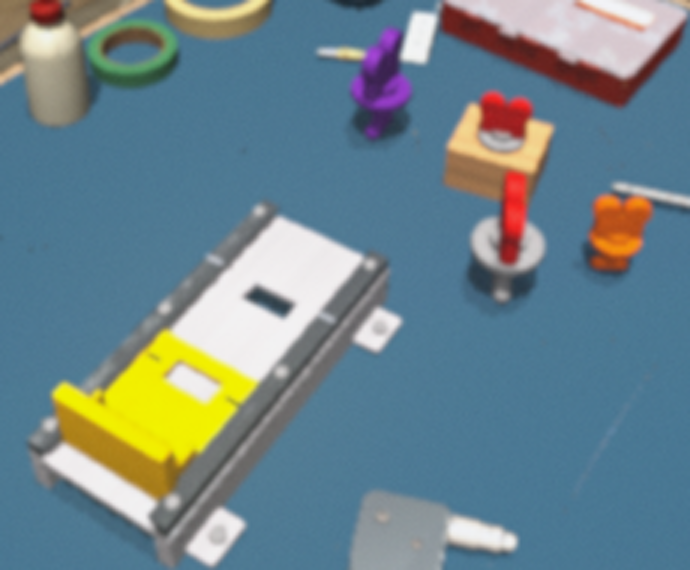

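```bash
cat > h.py <<'E'
from station import arm, snapshot, camera_info, ticket
import numpy as np, cv2
from scipy.spatial.transform import Rotation as Ro
def ray(n,uv,T=None):
    c=camera_info(n); x=(uv[0]-c['cx'])/c['fx']; y=(uv[1]-c['cy'])/c['fy']
    if n!='wrist':
        d=c['R'].T@np.array([x,y,1]); return -c['R'].T@c['t'],d
    r=np.hypot(x,y); s=np.sin(r)/r if r>1e-9 else 1
    d=np.array([x*s,y*s,np.cos(r)]); M=T@c['T_tool_cam']
    return M[:3,3],M[:3,:3]@d
def at(n,uv,z,T=None):
    o,d=ray(n,uv,T); return o+d*(z-o[2])/d[2]
def pose():
    T=np.eye(4); T[:3,:3]=Ro.from_quat(arm.read_eef_rot()).as_matrix(); T[:3,3]=arm.read_tool_pos(); return T
def proj_w(X,T):
    c=camera_info('wrist'); M=np.linalg.inv(T@c['T_tool_cam']); p=M[:3,:3]@X+M[:3,3]
    r=np.hypot(p[0],p[1]); th=np.arctan2(r,p[2]); return np.array([c['cx']+c['fx']*th*p[0]/r,c['cy']+c['fy']*th*p[1]/r])
def down(yaw):
    # jaws (tool y) along world angle yaw, tool x down
    x=np.array([0,0,-1.]);y=np.array([np.cos(yaw),np.sin(yaw),0]);return Ro.from_matrix(np.c_[x,y,np.cross(x,y)]).as_quat()
def wsnap(name):
    T=pose(); im=snapshot('wrist'); cv2.imwrite(f'pics/{name}.png',im); np.save(f'pics/{name}.npy',T); return T,im
E
python3 - <<'E'
from h import *
f=lambda u,v,z:at('top',(195+u/4,190+v/4),z)
P=lambda k,p:print(k,np.round(p,4))
s=f(322,152,.034);P('slot',s);fs=f(198,175,.041);P('footslot',fs); d=fs-s
print('dir',np.hypot(*d[:2]),np.arctan2(d[1],d[0])-np.pi/2)
a,b=f(405,65,.034),f(435,200,.034);P('plate right',[a,b]);print(np.arctan2(*(a-b)[[1,0]]))
a,b=f(63,133,.083),f(82,255,.083);print('fence top L',a,b,np.arctan2(*(a-b)[[1,0]]))
r=[f(*q,.04) for q in((616,142),(702,108),(738,207),(653,238))];P('rest',r);P('c',np.mean(r,0))
for i,j in((0,3),(1,2),(0,1),(3,2)):
    e=r[i]-r[j];print(np.hypot(*e[:2]),np.arctan2(e[1],e[0]))
P('screw top',f(681,172,.081))
for k,p in dict(bottle=(293,120),bigred=(330,262),orange=(356,279),purple=(355,194)).items():P(k,at('top',p,.05))
print(arm.read_eef_rot(),down(0), Ro.from_quat(arm.read_eef_rot()).as_matrix())
E
```

```text
slot [0.4564 0.0718 0.034 ]
footslot [0.4426 0.1557 0.041 ]
dir 0.0850275450563435 0.16283289848052784
plate right [[ 0.5148  0.0137  0.034 ]
 [ 0.4217 -0.0049  0.034 ]]
0.19756262662514124
fence top L [0.47129977 0.23701304 0.083     ] [0.39118694 0.22478118 0.083     ] 0.15151279703178264
rest [[ 0.4579 -0.1294  0.04  ]
 [ 0.4797 -0.1889  0.04  ]
 [ 0.4117 -0.211   0.04  ]
 [ 0.3922 -0.1525  0.04  ]]
c [ 0.4354 -0.1705  0.04  ]
0.06967948030418782 0.3377033643287063
0.07147456480487792 0.3139857418343603
0.06332536913331437 1.9212549283799447
0.06163276073326603 1.8928048917771427
screw top [ 0.4355 -0.1688  0.081 ]
bottle [0.7531 0.0171 0.05  ]
bigred [ 0.3609 -0.0747  0.05  ]
orange [ 0.314  -0.1431  0.05  ]
purple [ 0.5429 -0.1478  0.05  ]
[-0.70109726 -0.0919616   0.7012847  -0.09058402] [ 0.5  0.5 -0.5  0.5] [[-5.14324533e-04  2.55998433e-01 -9.66677060e-01]
 [ 1.89767082e-03 -9.66675197e-01 -2.55998949e-01]
 [-9.99998067e-01 -1.96610139e-03  1.13840137e-05]]
```

```bash
python3 - <<'E'
from h import *
for p,y in(([.4564,.0718,.2],-1.405),([.431,.227,.2],-1.405),([.431,.227,.121],-1.405),([.443,.143,.121],-1.405),([.4355,-.1695,.124],-1.246),([.4564,.0718,.125],-1.405),([.4564,.0718,.125],.166)):
    q=arm.ik(p,down(y)); print(p,None if q is None else np.round(q,2))
arm.movep([.43,.14,.28],down(-1.405))
T,im=wsnap('w1');print(arm.read_time())
E
```

```text
[0.4564, 0.0718, 0.2] [-0.06  0.49 -0.21  2.07  0.17  0.6  -1.79]
[0.431, 0.227, 0.2] [-0.21  0.55 -0.47  2.    0.38  0.68 -2.32]
[0.431, 0.227, 0.121] [-0.51  0.65 -0.03  2.07  0.04  0.43 -1.97]
[0.443, 0.143, 0.121] [-0.34  0.63 -0.04  2.12  0.06  0.39 -1.82]
[0.4355, -0.1695, 0.124] [ 0.36  0.63 -0.05  2.12  0.08  0.4  -1.  ]
[0.4564, 0.0718, 0.125] [-0.18  0.62 -0.04  2.13  0.06  0.39 -1.67]
[0.4564, 0.0718, 0.125] [-0.    0.64 -0.3   2.13  0.43  0.43 -0.47]
3.0583
```

View pics/w1.png

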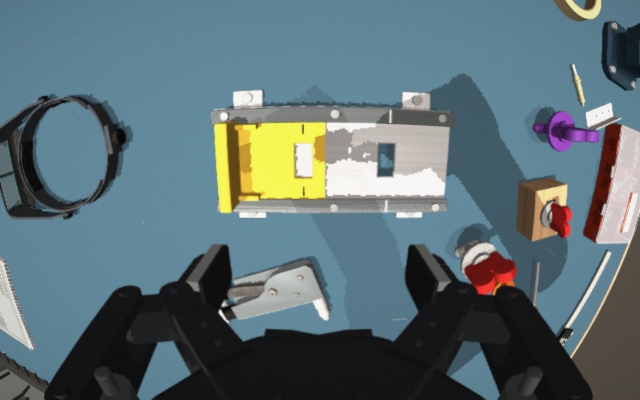

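```bash
python3 - <<'E'
import cv2
i=cv2.imread("pics/w1.png"); cv2.imwrite("pics/b3.png",cv2.resize(i[90:225,205:465],None,fx=3,fy=3,interpolation=cv2.INTER_CUBIC))
E
```

```text
(no output)
```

View pics/b3.png

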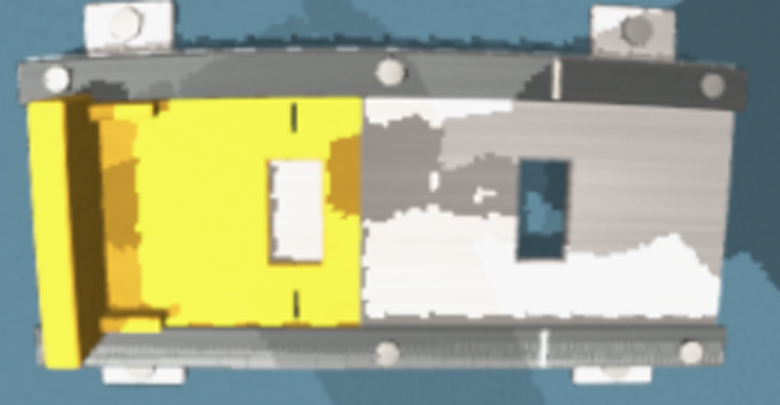

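```bash
python3 - <<'E'
from h import *
T=np.load('pics/w1.npy')
f=lambda u,v,z:at('wrist',(205+u/3,90+v/3),z,T)
P=lambda k,p:print(k,np.round(p,4))
c=[f(*q,.034) for q in((519,159),(570,159),(566,259),(517,259))];P('slot',c);s=np.mean(c,0);P('c',s)
g=[f(*q,.041) for q in((269,160),(323,160),(323,263),(269,263))];P('foot',g);fs=np.mean(g,0);P('c',fs)
d=fs-s;print(np.hypot(*d[:2]),np.arctan2(-d[0],d[1]))
m=[f(*q,.046) for q in((557,78),(543,347))];P('marks',m);P('mid',np.mean(m,0));e=m[0]-m[1];print(np.arctan2(e[1],e[0]),np.hypot(*e[:2]))
u=[f(*q,.083) for q in((28,103),(47,368),(67,97),(80,365))];P('up',u);P('mid',np.mean(u,0))
for i,j in((0,1),(2,3)):
    e=u[i]-u[j];print(np.arctan2(e[1],e[0]),np.hypot(*e[:2]))
P('rest screw approx', at('wrist',(557,215),.07,T))
E
```

```text
slot [[0.475  0.0838 0.034 ]
 [0.4784 0.0659 0.034 ]
 [0.4432 0.0597 0.034 ]
 [0.4402 0.0773 0.034 ]]
c [0.4592 0.0717 0.034 ]
foot [[0.4609 0.1679 0.041 ]
 [0.4638 0.1501 0.041 ]
 [0.429  0.1445 0.041 ]
 [0.426  0.1627 0.041 ]]
c [0.4449 0.1563 0.041 ]
0.08578982155735591 0.16717897985695065
marks [[0.5049 0.0789 0.046 ]
 [0.4133 0.0642 0.046 ]]
mid [0.4591 0.0715 0.046 ]
0.15882578222753466 0.09275767766464169
up [[0.473  0.2393 0.083 ]
 [0.3916 0.2258 0.083 ]
 [0.4761 0.2274 0.083 ]
 [0.3945 0.2151 0.083 ]]
mid [0.4338 0.2269 0.083 ]
0.16438017808996377 0.08250967678509982
0.14961210198885738 0.08259575135281788
rest screw approx [ 0.4425 -0.1529  0.07  ]
```

```bash
python3 - <<'E'
from h import *
o=down(-1.408); ey=np.array([-np.sin(.163),np.cos(.163)])
g=np.array([.459,.0716])+ey*(.0857+.072)
arm.move_gripper(.6,20)
arm.movep([*g,.19],o)
arm.line_to([*g,.123],.1)
print(arm.read_ft_force())
arm.move_gripper(0,20); print(arm.read_opening(),arm.read_ft_force(),arm.read_tool_pos())
h=g-ey*.0857
arm.line_to([*h,.123],.06)
arm.pause(.2)
print(arm.read_ft_force(),arm.read_tool_pos(),h)
T,im=wsnap('w2');print(arm.read_time())
E
```

```text
[0.34069234 0.00375417 0.82071616]
0.13706641824298219 [-0.3506099  -0.10868457  3.88552515] [0.43363731 0.22750177 0.12350943]
[-0.71130466  1.37839508  7.6373703 ] [0.44747058 0.14316583 0.12348454] [0.4473159  0.14264563]
7.1333
```

View pics/w2.png

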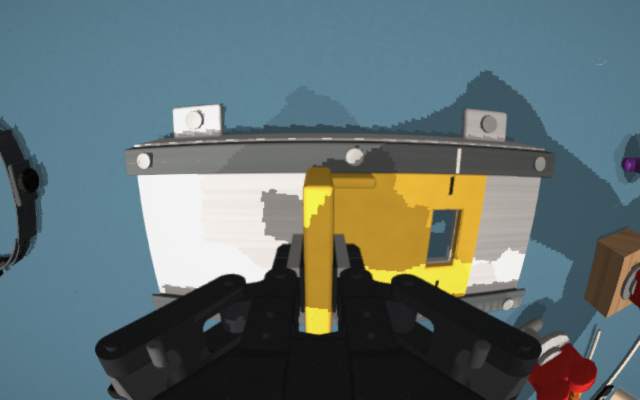

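```bash
python3 - <<'E'
from h import *
i=cv2.imread("pics/w2.png"); cv2.imwrite("pics/b4.png",cv2.resize(i[140:310,400:510],None,fx=3.5,fy=3.5,interpolation=cv2.INTER_CUBIC))
T=np.load('pics/w2.npy')
for p in([.459,.0716],):
  for z in(.034,.041): print(proj_w(np.array([*p,z]),T))
E
```

```text
[440.75849535 234.93280752]
[445.02196454 239.71740519]
```

View pics/b4.png

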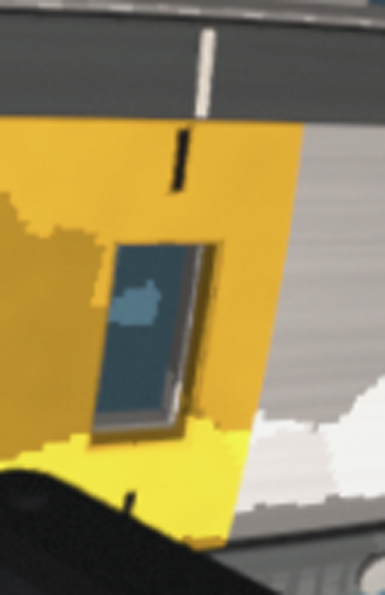

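```bash
python3 - <<'E'
from h import *
T=np.load('pics/w2.npy')
a=.163;s=np.array([.459,.0716]);R=np.array([[np.cos(a),np.sin(a)],[-np.sin(a),np.cos(a)]])
def f(k,u,v,z):
    p=at('wrist',(400+u/3.5,140+v/3.5),z,T);print(k,np.round(R@(p[:2]-s)*1000,1))
f('white',208,30,.046);f('white',202,115,.046)
f('black',183,130,.041);f('black',177,190,.041);f('black2',130,495,.041)
for q in((117,243),(218,243),(184,440),(91,440)):f('foot slot',*q,.041)
f('base slot R edge top',196,250,.034);f('base R bot',165,425,.034)
E
```

```text
white [52.7  0.1]
white [39.9 -0.1]
black [36.5  0.5]
black [26.9  0.4]
black2 [-27.9   0.4]
foot slot [18.4  9.7]
foot slot [18.2 -8.2]
foot slot [-17.5  -8.1]
foot slot [-16.3   9.5]
base slot R edge top [14.6 -7.9]
base R bot [-18.2  -7.3]
```

```bash
python3 - <<'E'
from h import *
arm.move_gripper(.5)
p=arm.read_tool_pos(); arm.line_to([p[0],p[1],.19],.15)
arm.movep([.437,-.165,.26],down(-1.246))
T,im=wsnap('w3');print(arm.read_time())
cv2.imwrite('pics/b5.png',cv2.resize(im[100:300,200:440],None,fx=3,fy=3,interpolation=cv2.INTER_CUBIC))
E
```

```text
9.3833
```

View pics/w3.png

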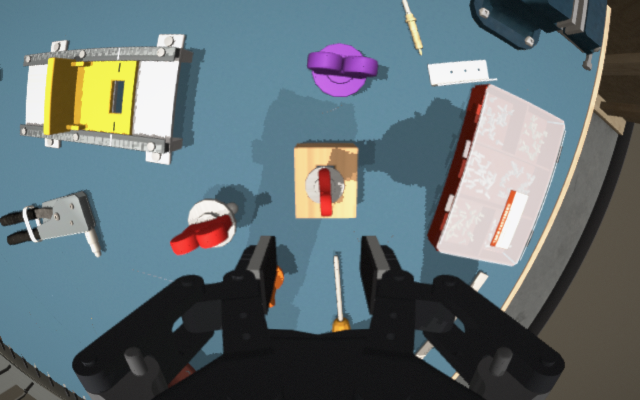

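View pics/b5.png

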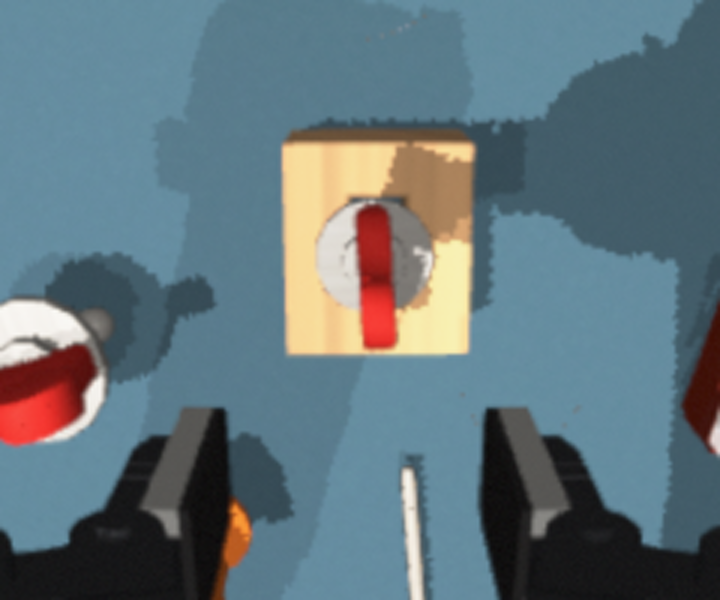

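```bash
python3 - <<'E'
from h import *
T=np.load('pics/w3.npy')
f=lambda u,v,z:at('wrist',(200+u/3,100+v/3),z,T)
P=lambda k,p:print(k,np.round(p,4))
c=[f(*q,.04) for q in((283,142),(475,143),(469,354),(287,354))];P('rest',c);P('c',np.mean(c,0))
for i,j in((0,3),(1,2)):
    e=c[i]-c[j];print(np.hypot(*e[:2]),np.arctan2(e[1],e[0]))
P('collar',f(376,258,.045)); w=np.hypot(*(f(316,258,.045)-f(436,258,.045))[:2]);print(w)
P('collar tb',[f(376,199,.045),f(376,316,.045)])
# wing top: two lobes, outlines
a=f(373,208,.081);b=f(380,346,.07);P('wing ends',[a,b])
l=f(358,235,.078);r=f(388,235,.078);l2=f(361,325,.078);r2=f(397,325,.078);P('w',[l,r,l2,r2])
e=(l+r-l2-r2);print('wing yaw',np.arctan2(e[1],e[0]))
for z in(.045,.081):P('axis px',proj_w(np.array([*f(376,258,.045)[:2],z]),T))
E
```

```text
rest [[ 0.4614 -0.1315  0.04  ]
 [ 0.4806 -0.1885  0.04  ]
 [ 0.414  -0.2114  0.04  ]
 [ 0.3946 -0.154   0.04  ]]
c [ 0.4376 -0.1714  0.04  ]
0.07043478794987273 0.32631449410941965
0.07033619452873151 0.3312074137865036
collar [ 0.4364 -0.1707  0.045 ]
0.03794044686338461
collar tb [[ 0.4543 -0.1646  0.045 ]
 [ 0.4182 -0.177   0.045 ]]
wing ends [[ 0.4579 -0.1616  0.081 ]
 [ 0.4173 -0.1781  0.07  ]]
w [[ 0.4488 -0.1604  0.078 ]
 [ 0.4515 -0.1683  0.078 ]
 [ 0.4242 -0.1697  0.078 ]
 [ 0.4275 -0.1794  0.078 ]]
wing yaw 0.397359503503186
axis px [325.3333 186.    ]
axis px [326.2226 196.7459]
```

```bash
python3 - <<'E'
from h import *
g=[.4364,-.1707]; o=down(-1.186)
arm.movep([*g,.19],o)
arm.line_to([*g,.124],.1); print(arm.read_ft_force())
arm.move_gripper(0,50); print(arm.read_opening(),arm.read_ft_force(),arm.read_tool_pos())
arm.line_to([*g,.20],.1)
print(arm.read_ft_force(),arm.read_opening())
arm.line_to([.459,.0716,.20],.15,down(-1.408))
T,im=wsnap('w4');print(arm.read_time(),arm.read_ft_force(),arm.read_joint_positions())
E
```

```text
[-0.33427455  0.38738148 -0.65598493]
0.11189250891704254 [-0.99334779 -0.66117212  5.2095621 ] [ 0.43676605 -0.17081157  0.12462062]
[ 0.28642652  0.01668528 -1.84553214] 0.10782578722425329
13.7 [-0.35583721  0.32221625 -1.0771792 ] [ 0.15767312  0.5310035  -0.51599491  2.05478108  0.42119455  0.65877194
 -2.04737811]
```

View pics/w4.png

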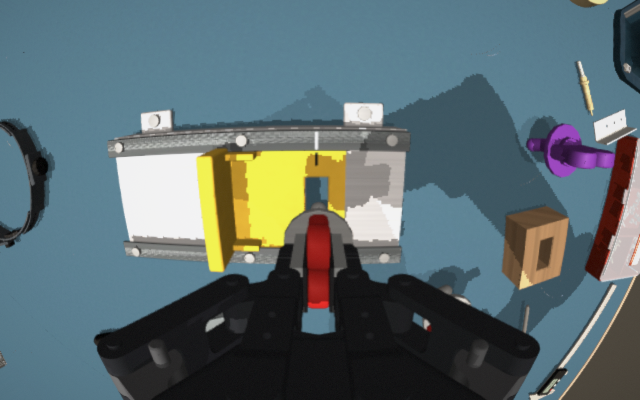

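```bash
python3 - <<'E'
from h import *
T=np.load('pics/w4.npy'); im=cv2.imread('pics/w4.png')
tp=lambda v:proj_w((T@np.array([*v,1]))[:3],T)
for dz in(-.003,0,.003):
    print(dz,[np.round(tp((.0796,y,-z+dz)),1) for y,z in((0,.019),(-.019,0),(.019,0))], 'wing top ends',[np.round(tp((.0546-.011,0,dz+s)),1) for s in(-.015,.015)])
cv2.imwrite('pics/b6.png',cv2.resize(im[160:320,260:390],None,fx=4,fy=3.7,interpolation=cv2.INTER_CUBIC))
E
```

```text
-0.003 [array([317.8, 204.5]), array([281.8, 238.6]), array([353.8, 238.7])] wing top ends [array([317.7, 241.5]), array([317.7, 302.4])]
0 [array([317.8, 210.1]), array([282.1, 243.8]), array([353.5, 243.8])] wing top ends [array([317.7, 248.3]), array([317.7, 307.7])]
0.003 [array([317.8, 215.7]), array([282.3, 248.8]), array([353.3, 248.8])] wing top ends [array([317.7, 254.8]), array([317.7, 312.9])]
```

View pics/b6.png

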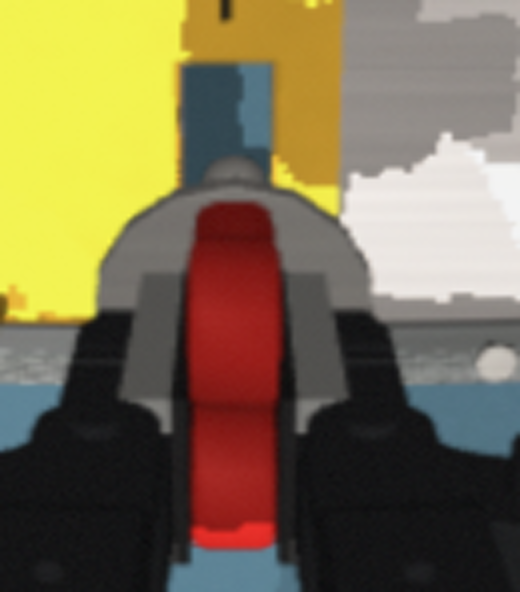

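```bash
python3 - <<'E'
from h import *
p=[.459,.0716]
arm.line_to([*p,.162],.1); f0=arm.read_ft_force()
for z in(.150,.140,.132,.128,.1265,.1258):
    arm.line_to([*p,z],.06); f=arm.read_ft_force(); print(z,np.round(f-f0,2),np.round(arm.read_tool_pos(),4))
    if f[2]-f0[2]>6 or np.hypot(*(f-f0)[:2])>6: break
T,im=wsnap('w5');print(arm.read_time(),arm.read_opening())
E
```

```text
0.15 [-1.35  0.08  0.14] [0.4588 0.0716 0.1497]
0.14 [-0.95 -0.14 -1.01] [0.4587 0.0715 0.1396]
0.132 [-0.76 -0.18  0.34] [0.4587 0.0715 0.1316]
0.128 [-0.88  0.71 -0.33] [0.4589 0.0716 0.1278]
0.1265 [-0.57  0.34 -0.44] [0.459  0.0716 0.1265]
0.1258 [-0.94 -0.38  0.17] [0.459  0.0716 0.1258]
15.9833 0.10800260110692364
```

View pics/w5.png

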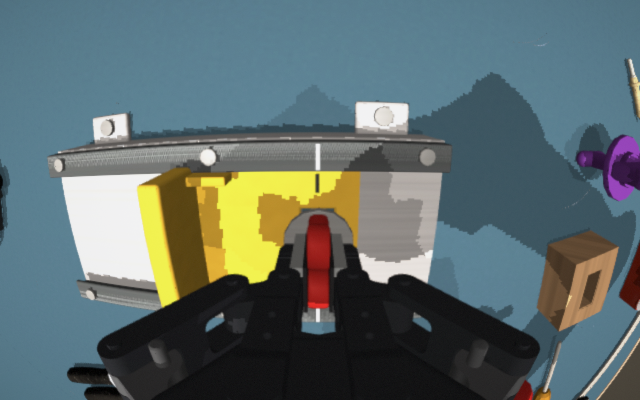

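```bash
python3 - <<'E'
from h import *
q=np.array(arm.read_joint_positions()); print(q)
for k in(.5,1):
    r=q.copy(); r[6]+=k*np.pi/2; arm.move_j(list(r)); print(np.round(arm.read_ft_force(),2),np.round(arm.read_wrist_torque(),2),np.round(arm.read_tool_pos(),4))
T,im=wsnap('w6');print(arm.read_time(),T[:3,1])
E
```

```text
[ 0.0663493   0.6521009  -0.39632744  2.11584516  0.54166509  0.47166678
 -2.1547773 ]
[ 0.1  -0.64 -0.96] [-0.04  0.   -0.02] [0.459  0.0716 0.1258]
[ 0.31  0.31 -0.89] [ 0.01 -0.02  0.01] [0.459  0.0716 0.1258]
17.5833 [9.87058900e-01 1.60358092e-01 9.83473256e-05]
```

View pics/w6.png

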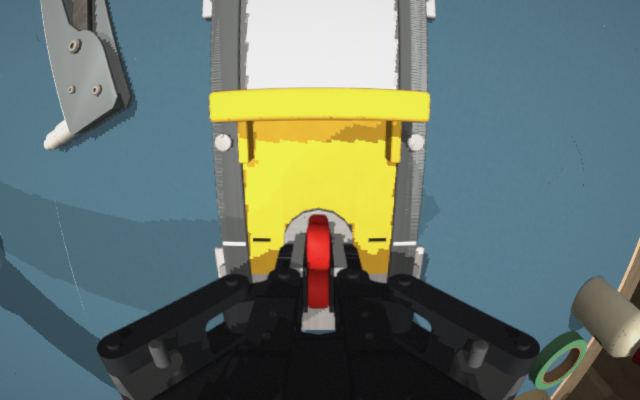

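```bash
python3 - <<'E'
from h import *
arm.move_gripper(.45); arm.pause(.3)
p=arm.read_tool_pos(); arm.line_to([p[0],p[1],.24],.12); arm.pause(.3)
T,im=wsnap('w7');print(arm.read_time(),arm.read_ft_force())
cv2.imwrite('pics/b7.png',cv2.resize(im[90:290,200:440],None,fx=3,fy=3,interpolation=cv2.INTER_CUBIC))
s=snapshot('scene');cv2.imwrite('pics/b8.png',cv2.resize(s[160:350,210:440],None,fx=3,fy=3,interpolation=cv2.INTER_CUBIC))
E
```

```text
19.725 [-0.46818323 -0.16965326 -0.08282711]
```

View pics/b7.png

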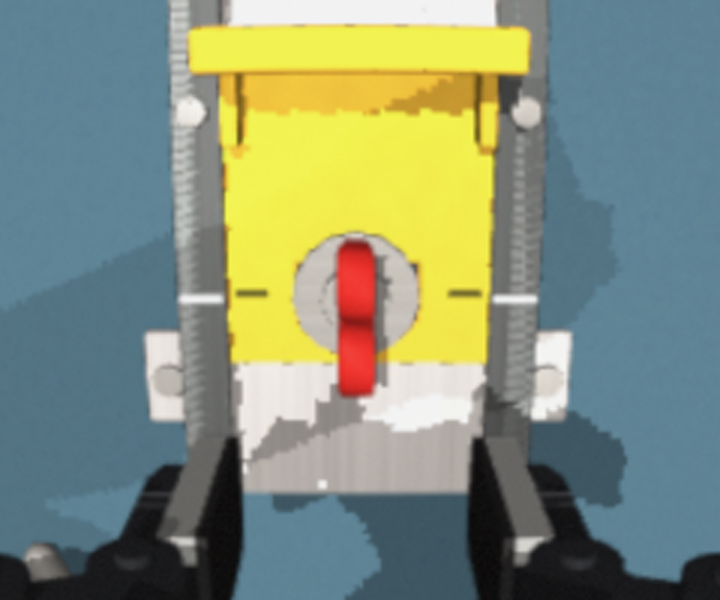

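View pics/b8.png

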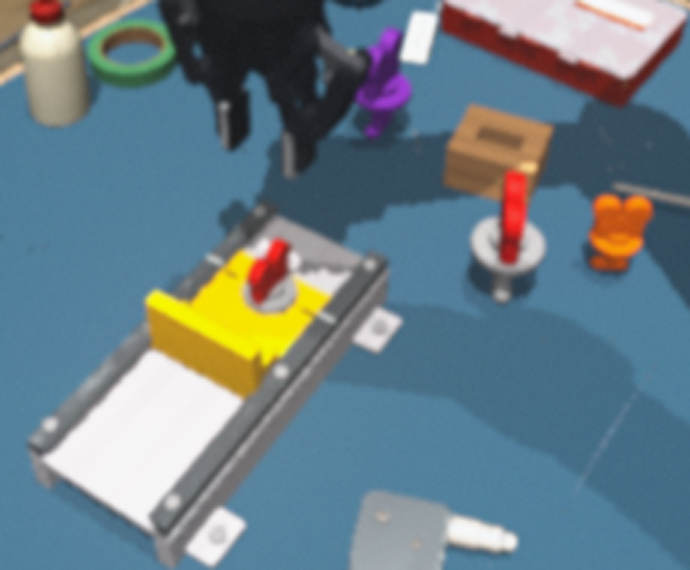

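Quick numeric check of fence, axis and wing from that view, then hand in.

```bash
python3 - <<'E'
from h import *
T=np.load('pics/w7.npy')
a=.163;s=np.array([.459,.0716]);R=np.array([[np.cos(a),np.sin(a)],[-np.sin(a),np.cos(a)]])
def f(k,u,v,z):
    p=at('wrist',(200+u/3,90+v/3),z,T);print(k,np.round(R@(p[:2]-s)*1000,1))
f('white',201,299,.046);f('white',515,299,.046);f('black',252,293,.041);f('black',465,293,.041)
f('collar L',293,295,.046);f('collar R',419,295,.046);f('collar top',356,232,.046);f('collar bot',356,356,.046)
f('wing a',357,250,.078);f('wing b',357,385,.078)
ticket.finish_job(); print(arm.read_time())
E
```

```text
white [-46.3  -0.1]
white [46.6 -0.1]
black [-31.6   0.4]
black [32.2  0.4]
collar L [-18.9   1. ]
collar R [18.  1.]
collar top [-0.5 19.8]
collar bot [ -0.4 -17.8]
wing a [-0.2 21.3]
wing b [ -0.2 -15.2]
the job is handed in; nothing more can be done
the job is handed in; nothing more can be done
```

I slid the fence until its slot lay over the base's slot. I then moved the smaller red thumbscrew, the one standing in the rest block, down through both slots. It got a quarter turn and was released, and I handed the job in at about 20 s on the robot's clock, well under the 54 s limit.

- **Fence:** the last wrist picture puts the fence's marks about 0.5 mm from the base's white marks (6 mm allowed).
- **Screw position:** the axis is about 1 mm from the slot centre (10 mm allowed), and the wing is square to the slot as far as I could measure.
- **Seating:** the collar looked flat on the foot in the pictures, but I did not measure its height after release. No contact force showed on the way down. I let go with the collar nominally about 0.2 mm above the foot.
- **Hands off and other objects:** the open gripper is well clear of everything. I did not measure the bottle, screwdriver and clip again at the end. No move was planned near them, and I saw no sign that anything other than the fence and the thumbscrew had moved.

No check failed or disagreed with another.

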